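# Pack seven bottles into a round pail, six round one

## Task

Pack all the bottles into the round pail so that all seven stand upright on its floor, one in the middle and six round it: the bottle standing out of line in the pail has to be brought into its place before the three from the shelf will fit. Do not tip any bottle over, keep the pail where it stands, and leave the dustpan, brush, clip and caddy alone.

Things in the scene. Friction and masses are not known exactly. Their poses are not given: they have to be found in the camera images.
- pail: Round grey plastic pail, open on top, straight-sided: inside diameter 176 mm, outside 184 mm (194 mm over the rolled rim), 88 mm high, floor 4 mm thick; stands loose on the shelf, 0.45 kg, its wire bail folded down against the outside (101 mm from the axis). Origin on its axis at the underside, z up; it may be turned any way round.
- bottle1_mid (a point): White empty bottle, 56 mm diameter, 144 mm tall, 60 g: straight to 88 mm up, shoulder to 108 mm, black twist cap (the grip) 28 mm diameter from 110 to 144 mm up; foot chamfered. Point: on the axis half-way up, 72 mm above its underside; z runs up. Starts in the pail: three of bottles 1 to 4 stand in place side by side at the wall (59 mm off the pail's axis, 60 degrees apart), one out of line; which varies.
- bottle2_mid (a point): White empty bottle, 56 mm diameter, 144 mm tall, 60 g: straight to 88 mm up, shoulder to 108 mm, black twist cap (the grip) 28 mm diameter from 110 to 144 mm up; foot chamfered. Point: on the axis half-way up, 72 mm above its underside; z runs up. Starts in the pail: three of bottles 1 to 4 stand in place side by side at the wall (59 mm off the pail's axis, 60 degrees apart), one out of line; which varies.
- bottle3_mid (a point): White empty bottle, 56 mm diameter, 144 mm tall, 60 g: straight to 88 mm up, shoulder to 108 mm, black twist cap (the grip) 28 mm diameter from 110 to 144 mm up; foot chamfered. Point: on the axis half-way up, 72 mm above its underside; z runs up. Starts in the pail: three of bottles 1 to 4 stand in place side by side at the wall (59 mm off the pail's axis, 60 degrees apart), one out of line; which varies.
- bottle4_mid (a point): White empty bottle, 56 mm diameter, 144 mm tall, 60 g: straight to 88 mm up, shoulder to 108 mm, black twist cap (the grip) 28 mm diameter from 110 to 144 mm up; foot chamfered. Point: on the axis half-way up, 72 mm above its underside; z runs up. Starts in the pail: three of bottles 1 to 4 stand in place side by side at the wall (59 mm off the pail's axis, 60 degrees apart), one out of line; which varies.
- bottle5_mid (a point): White empty bottle, 56 mm diameter, 144 mm tall, 60 g: straight to 88 mm up, shoulder to 108 mm, black twist cap (the grip) 28 mm diameter from 110 to 144 mm up; foot chamfered. Point: on the axis half-way up, 72 mm above its underside; z runs up. One of the three that start standing on the shelf, well apart.
- bottle6_mid (a point): White empty bottle, 56 mm diameter, 144 mm tall, 60 g: straight to 88 mm up, shoulder to 108 mm, black twist cap (the grip) 28 mm diameter from 110 to 144 mm up; foot chamfered. Point: on the axis half-way up, 72 mm above its underside; z runs up. One of the three that start standing on the shelf, well apart.
- bottle7_mid (a point): White empty bottle, 56 mm diameter, 144 mm tall, 60 g: straight to 88 mm up, shoulder to 108 mm, black twist cap (the grip) 28 mm diameter from 110 to 144 mm up; foot chamfered. Point: on the axis half-way up, 72 mm above its underside; z runs up. One of the three that start standing on the shelf, well apart.
- dustpan: Red plastic dustpan lying flat, 215 x 205 mm pan, 65 mm high, with a 130 mm handle; bystander. Origin under the middle of the pan; the handle points along its +x.
- brush: Grey nylon scrub brush lying bristles down, 155 x 62 x 58 mm; bystander. Origin under its middle, x along its length.
- clip: Steel spring clip for the dustpan, 75 x 26 x 38 mm, loose on the shelf; bystander. Origin under its middle, x along its length.
- caddy: White plastic caddy, 150 x 200 mm, 90 mm high, with a grey hinged flap lid (shut, 4 mm thick); fixed bystander. Origin under its middle.
Mind the look-alikes: they are no part of the job. Leave any green look-alike of the part that bears bottle6_mid alone. What is shaped like the pail but purple is not meant.

How it is judged:
At the end, for the whole second after the job is handed in: All seven bottles stand upright (within 4 degrees) on the pail's floor (underside within 4 mm of it), every axis within 66 mm of the pail's axis one of them within 12 mm of it and so the other six round that one; the pail stands level on the shelf; everything is at rest and released (horizontal distance between each of bottle1_mid, bottle2_mid, bottle3_mid, bottle4_mid, bottle5_mid, bottle6_mid, bottle7_mid and pail below 0.066 m and z of bottle1_mid in the frame of pail between 0.068 and 0.08 m and angle between each of bottle1_mid, bottle2_mid, bottle3_mid, bottle4_mid, bottle5_mid, bottle6_mid, bottle7_mid's own z axis and vertical below 0.07 rad and linear speed of each of bottle1, bottle2, bottle3, bottle4, bottle5, bottle6, bottle7, pail below 0.02 m/s and z of bottle2_mid in the frame of pail between 0.068 and 0.08 m and z of bottle3_mid in the frame of pail between 0.068 and 0.08 m and z of bottle4_mid in the frame of pail between 0.068 and 0.08 m and z of bottle5_mid in the frame of pail between 0.068 and 0.08 m and z of bottle6_mid in the frame of pail between 0.068 and 0.08 m and z of bottle7_mid in the frame of pail between 0.068 and 0.08 m and horizontal distance between any of bottle1_mid, bottle2_mid, bottle3_mid, bottle4_mid, bottle5_mid, bottle6_mid, bottle7_mid and pail below 0.012 m and angle between pail's own z axis and vertical below 0.05 rad); the robot touches nothing.
It fails at once if a bottle is tipped over (more than about 45 degrees) (angle between any of bottle1_mid, bottle2_mid, bottle3_mid, bottle4_mid, bottle5_mid, bottle6_mid, bottle7_mid's own z axis and vertical above 0.8 rad).
It fails at once if the pail is pushed more than 40 mm from where it stood (distance of pail from where it was at the start of the episode above 0.04 m).
It fails at once if the dustpan, brush or clip is moved more than 25 mm (distance of any of dustpan, brush, clip from where it was at the start of the episode above 0.025 m).
It fails at once if the caddy is struck or pressed (more than 8 N) (contact force between caddy and the arm above 8 N or contact force between caddy and the fingers above 8 N).
It also fails if it takes over 72 s, if anything falls off the work surface, if the arm or the gripper's body presses on something with over 40 N, if the wrist force passes 120 N, or if a joint passes its speed limit or range.

## Robot

A 7-joint arm with a two-finger parallel gripper is mounted at the origin on the work surface. World frame = base frame: x ahead of the robot, y to its left, z up, the work surface at z = 0. Lengths are in m, angles in rad, forces in N, time in s.
With the tool pointing down it reaches from about 0.4 to 0.875 m from the base axis. Payload 6.5 kg.
Tool frame: the origin (TCP) lies midway between the tips of the shut fingers; the grasp point (between the pads) lies 19 mm behind it; z points along the fingers, y is the line along which they close (so a half turn about z gives the same grasp; the last joint's range is limited). The gripper opens to 88 mm and grips with 3 to 60 N. Pads are 18 mm wide; open, the fingers measure 123 mm over their backs; the gripper's body (75 mm by 187 mm) begins 45 mm behind the grasp point.
Start: joints at [1.176, 0.536, -0.004, 1.538, 0.003, 1.067, -0.071], TCP at [0.21, -0.615, 0.239] pointing down, gripper open.
Joint ranges: [-2.7, 2.7], [-0.37, 2.16], [-1.27, 1.26], [0.24, 2.4], [-1.31, 4.45], [0.19, 1.91], [-2.76, 2.76]. Speed limits (rad/s): [2.39, 2.39, 3.14, 3.14, 3.14, 3.14, 3.14].

## Interface

Orientations are given as a unit quaternion [w, x, y, z].
In Python, from station import env gives the robot as it stands.
- The arm moves only by the tool arm_command, never from a script. Its argument "targets" is a list of rows, each a list of 3 entries, a list of its own where there are three numbers: the opening, from 0 (shut) to 1 (fully open), then the shift along the tool's x, y, z normalised to -1 to 1, where 1 is 40 mm, then the turn about the tool's z normalised to -1 to 1, where 1 is 0.08 rad. In form: [[claw, [dx, dy, dz], roll], ...]. A call has 1 to 20 rows; each row shifts and turns the commanded pose from where the row before left it, along the tool's axes as they then stand; what a row does not reach is not made up. A row lasts 1/10 s, in which the tool goes at most 50 mm and 8.59 degrees, less where a joint would pass 70% of its speed; a pose out of reach is approached as far as the arm can. A call with a number of a shift or a turn outside -1 to 1 is refused whole. A call with a gripper value outside its range is refused whole. The fingers move at their own pace and stop on an object; "newtons" is the grip in N (left out, the last holds). Time passes only in rows, so rows that do not move let the fingers close. It gives the time, the measured TCP pose, the force, the opening and the grip force at its end, in the units of the state.
- env.get_state(): the state, without advancing time (a new reading comes with each control period).
- env.get_image(name): name is "scene" or "top"; returns the picture (400x640x3 uint8, red, green, blue); there is no depth.
- env.calibration(name): a dict with "fx", "fy", "cx", "cy" (pixels), "T" (4x4, takes a point from camera to world coordinates). Camera axes: x right, y up, looking along -z (the intrinsics and any distortion apply to the point x, -y, -z); pixel columns grow to the right and rows downward; lengths in m; the calibration is good to about 2 mm. A picture is of the moment at which its call begins. calibration takes no time and is no camera call.
- env.hand_in(): hands the job in; it is judged then, once.
The state is a dict: "t": time; "qpos": joint angles; "qd": joint speeds; "effort": joint torques, N m; "tcp_pos": TCP position; "eef_rot": TCP orientation; "contact_force": force on the tool from outside, world axes, zero at the start; "wrist_torque": the same for the moment, N m; "gripper_width": opening from 0.0 (shut) to 1.0 (fully open); "gripper_force": force on a finger pad.
Only numpy, scipy, OpenCV 4.12 (cv2) and the standard library are available. Lean on these libraries where they do the work, as an engineer would, in place of code of your own. Each camera call takes 0.05 s, during which the arm holds its last target. There are 200 camera calls.

## Working session

There is one attempt and no reset: what is moved stays moved. The work goes in short steps, Python scripts to look and compute and a tool call to move; the robot and the scene stay as the last step left them, time stands still between calls to the robot, and variables do not carry over. Pictures are saved under pics/ and viewed, at most 10 in all, crops included, and the job is handed in when it is done.

Besides the shell and the picture viewer there is one more tool, called in YAML: its name, and indented under it one key for each argument. arm_command: Moves the arm, as the interface text tells. Its arguments: {"type":"object","properties":{"targets":{"type":"array","items":{"type":"array"}},"newtons":{"type":"number"}},"required":["targets"]}

```bash
mkdir -p pics; ls; python3 - <<'E'
from station import env
import cv2,numpy as np
for n in("scene","top"):
    cv2.imwrite(f"pics/{n}0.png",env.get_image(n)[:,:,::-1]); c=env.calibration(n)
    print(n,{k:np.round(v,4).tolist() if k!='T' else np.round(v,4).tolist() for k,v in c.items()})
s=env.get_state();print(s)
E
```

```text
pics
scene {'fx': 480.6343, 'fy': 480.6343, 'cx': 320.6846, 'cy': 206.0189, 'T': [[-0.4296, -0.655, 0.6216, 1.2695], [0.9029, -0.3001, 0.3077, 0.3178], [-0.0149, 0.6935, 0.7203, 0.934], [0.0, 0.0, 0.0, 1.0]]}
top {'fx': 382.8833, 'fy': 382.8833, 'cx': 323.5607, 'cy': 204.09, 'T': [[0.0129, 0.9982, -0.0593, 0.4969], [-0.9999, 0.0122, -0.0119, -0.0404], [-0.0111, 0.0594, 0.9982, 1.0498], [0.0, 0.0, 0.0, 1.0]]}
{'t': 0.1, 'qpos': array([ 1.1757914 ,  0.5370995 , -0.00441768,  1.53870097,  0.00260257,
        1.06726628, -0.07117675]), 'qd': array([ 6.78925790e-04, -3.90952103e-05,  4.52666282e-04, -7.21222726e-04,
       -8.97397327e-04,  7.10498292e-04,  2.34068792e-04]), 'effort': array([ 3.13337739e-03, -5.72072124e+01,  9.94134061e-01, -2.52228123e+01,
       -5.61729586e-02,  1.33984006e-02,  3.25092162e-05]), 'tcp_pos': array([ 0.20970659, -0.61470541,  0.23794958]), 'eef_rot': array([-7.11880538e-04,  9.86509673e-01,  1.63701331e-01, -1.79866138e-04]), 'contact_force': array([-0.58316529, -0.99400225, -0.14947862]), 'wrist_torque': array([-0.0579672 , -0.03682955,  0.04092102]), 'gripper_force': 0.0, 'gripper_width': 0.9973446273210012}
```

View pics/top0.png

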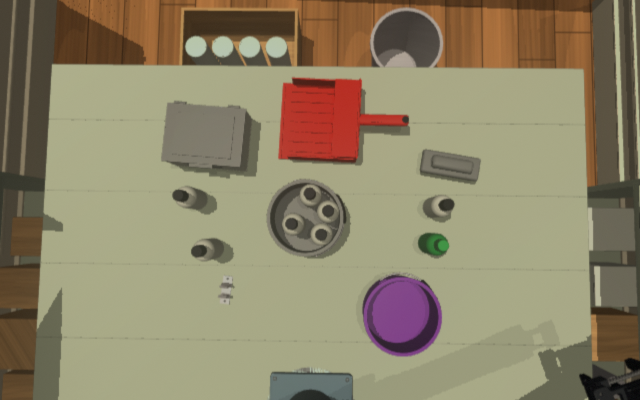

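View pics/scene0.png

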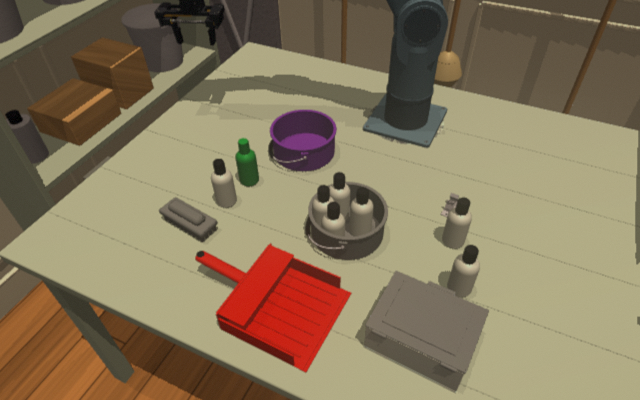

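```bash
cat > h.py <<'E'
from station import env
import cv2,numpy as np
def ray(n,u,v):
    c=env.calibration(n);T=np.array(c["T"])
    return T[:3,3],T[:3,:3]@np.array([(u-c["cx"])/c["fx"],-(v-c["cy"])/c["fy"],-1])
def plane(n,u,v,z):
    o,d=ray(n,u,v);return o+d*(z-o[2])/d[2]
def proj(n,p):
    c=env.calibration(n);T=np.array(c["T"]);q=T[:3,:3].T@(np.asarray(p)-T[:3,3])
    return np.array([c["cx"]+c["fx"]*q[0]/-q[2],c["cy"]-c["fy"]*q[1]/-q[2]])
def tri(u1,u2):
    o1,d1=ray("top",*u1);o2,d2=ray("scene",*u2)
    s=np.linalg.lstsq(np.c_[d1,-d2],o2-o1,rcond=None)[0]
    a,b=o1+s[0]*d1,o2+s[1]*d2;return (a+b)/2,np.linalg.norm(a-b)
def caps(im,thr=45):
    m=(im.max(2)<thr).astype(np.uint8)
    n,l,st,ce=cv2.connectedComponentsWithStats(m)
    return [(np.round(ce[i],1).tolist(),int(st[i,4])) for i in range(1,n) if 40<st[i,4]<700]
def state():
    s=env.get_state();w,x,y,z=s["eef_rot"]
    from scipy.spatial.transform import Rotation as R
    return s,R.from_quat([x,y,z,w]).as_matrix()
def go(p):
    "shift to p in tool axes, in units of 40 mm, and in mm"
    s,R=state();d=R.T@(np.array(p)-s["tcp_pos"]);print("t",round(s["t"],1),"tcp",np.round(s["tcp_pos"],4),"yaw x",round(np.degrees(np.arctan2(R[1,0],R[0,0])),1),"units",np.round(d/.04,2),"zaxis",np.round(R[:,2],3));return d
E
python3 - <<'E'
from h import *
t=env.get_image("top");s=env.get_image("scene")
for p in [(200,251),(310,194),(446,205),(306,217),(340,210),(293,224),(297,235),(270,217)]: print(p,t[p[1],p[0]])
print("top",[c for c in caps(t) if 150<c[0][0]<480 and 170<c[0][1]<270]);print("scene",[c for c in caps(s) if c[0][1]>120 and c[0][0]>150])
cv2.imwrite("pics/crop0.png",cv2.resize(t[165:275,165:465],None,fx=2.6,fy=2.6,interpolation=cv2.INTER_CUBIC)[:,:,::-1])
E
```

```text
(200, 251) [63 62 53]
(310, 194) [64 60 53]
(446, 205) [55 55 45]
(306, 217) [127 123 108]
(340, 210) [123 119 105]
(293, 224) [65 62 54]
(297, 235) [87 85 75]
(270, 217) [74 72 62]
top []
scene [([219.1, 166.7], 118), ([332.3, 214.3], 42), ([469.1, 257.7], 81)]
```

View pics/crop0.png

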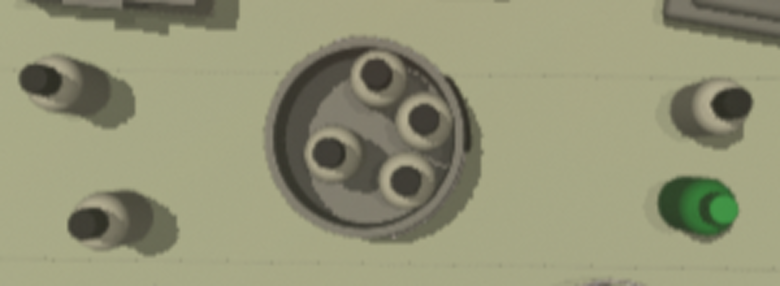

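```bash
cat >> h.py <<'E'
def cap(im,u,v,thr=75,r=11):
    u,v=int(round(u)),int(round(v));y0,x0=v-r,u-r
    g=im[y0:v+r+1,x0:u+r+1].max(2);m=(cv2.GaussianBlur(g,(0,0),.5)<thr).astype(np.uint8)
    n,l,st,ce=cv2.connectedComponentsWithStats(m)
    i=min(range(1,n),key=lambda i:np.hypot(*(ce[i]-r)) if st[i,4]>30 else 99)
    return ce[i]+[x0,y0],st[i]
def pail(im):
    f=im.astype(float);m=((f[:,:,2]/(f[:,:,1]+1)>.81)&(im.max(2)>85)).astype(np.uint8)
    m[:170]=0;m[270:]=0;m[:,:255]=0;m[:,355:]=0
    n,l,st,ce=cv2.connectedComponentsWithStats(m);i=1+st[1:,4].argmax()
    c=max(cv2.findContours((l==i).astype(np.uint8),0,1)[0],key=cv2.contourArea)
    return cv2.fitEllipse(cv2.convexHull(c)),cv2.boundingRect(c)
E
python3 - <<'E'
from h import *
t=env.get_image("top");s=env.get_image("scene")
print(t[150,600-50],t[218,268],t[181,306],t[250,280])
(c,ax,a),bb=pail(t);P=plane("top",*c,.088);print("pail",c,ax,bb,P, "mm dia",np.array(ax)/382.9*962)
T=dict(A=(309.6,194.2),B=(328.1,210.8),C=(321.2,234.6),D=(291.5,223.8),E=(181,196),F=(199,251),G=(446,205))
S=dict(E=(470,254),F=(462,206),G=(219,167))
for k,uv in T.items():
    z=.132 if k in "ABCD" else .125
    q,st=cap(t,*uv);p=plane("top",*q,z);pp=proj("scene",p)
    r,st2=cap(s,*pp,thr=60,r=13);x,e=tri(q,r)
    print(k,q.round(1),st.tolist(),"plane",p.round(4),"rel",np.round(1e3*(p-P)[:2],1),round(1e3*np.hypot(*(p-P)[:2]),1),round(np.degrees(np.arctan2(*(p-P)[1::-1])),1),"scene",pp.round(1),r.round(1),st2[4],"tri",x.round(4),round(e*1e3,1))
E
```

```text
[168 169 134] [131 126 112] [127 121 107] [167 168 134]
pail (305.2131042480469, 217.93785095214844) (77.15919494628906, 79.38184356689453) (267, 179, 78, 78) [0.51863359 0.01674559 0.088     ] mm dia [193.85517247 199.43936671]
A [309.8 193.7] [6, 6, 11, 11, 95] plane [0.576 0.004 0.132] rel [ 57.3 -12.8] 58.7 -12.6 scene [332.2 209.3] [333.2 210.5] 161 tri [0.5758 0.0051 0.1286] 2.1
B [328.  210.8] [6, 6, 11, 11, 93] plane [ 0.5355 -0.0403  0.132 ] rel [ 16.9 -57. ] 59.5 -73.5 scene [322.4 192.5] [323.  193.5] 151 tri [ 0.5353 -0.0395  0.1288] 1.6
C [321.1 234.3] [6, 6, 11, 10, 86] plane [ 0.479  -0.0244  0.132 ] rel [-39.6 -41.2] 57.1 -133.9 scene [338.1 179.7] [338.7 180.6] 140 tri [ 0.4787 -0.0237  0.1289] 1.4
D [291.6 223.6] [5, 6, 12, 10, 97] plane [0.5037 0.0465 0.132 ] rel [-15.   29.7] 33.3 116.7 scene [361.2 194.6] [362.1 194.9] 184 tri [0.5033 0.0474 0.1312] 2.0
E [180.5 195.4] [3, 5, 16, 12, 130] plane [0.5688 0.319  0.125 ] rel [ 50.1 302.3] 306.4 80.6 scene [469.  254.3] [469.8 254.2] 194 tri [0.5685 0.3197 0.1252] 1.5
F [198.9 250.6] [4, 6, 15, 11, 128] plane [0.4358 0.2697 0.125 ] rel [-82.9 253. ] 266.2 108.1 scene [461.5 206.2] [462.1 206.1] 154 tri [0.4355 0.2704 0.1252] 1.5
G [446.2 204.5] [4, 5, 15, 12, 130] plane [ 0.5546 -0.325   0.125 ] rel [  35.9 -341.8] 343.6 -84.0 scene [218.2 166.7] [218.9 166.6] 134 tri [ 0.5542 -0.3242  0.1254] 1.6
```

```bash
python3 -c "
from h import *
d=go([.5035,.047,.2]);print(d/.04/18)"
```

```text
t 0.3 tcp [ 0.2098 -0.615   0.2384] yaw x 18.8 units [ 12.29 -13.29   0.97] zaxis [-0.  0. -1.]
[ 0.68299459 -0.738433    0.0537063 ]
```

arm_command:
  targets:
    - [0.5, [0.683, -0.738, 0.05], 0]
    - [0.5, [0.683, -0.738, 0.05], 0]
    - [0.5, [0.683, -0.738, 0.05], 0]
    - [0.5, [0.683, -0.738, 0.05], 0]
    - [0.5, [0.683, -0.738, 0.05], 0]
    - [0.5, [0.683, -0.738, 0.05], 0]
    - [0.5, [0.683, -0.738, 0.05], 0]
    - [0.5, [0.683, -0.738, 0.05], 0]
    - [0.5, [0.683, -0.738, 0.05], 0]
    - [0.5, [0.683, -0.738, 0.05], 0]
    - [0.5, [0.683, -0.738, 0.05], 0]
    - [0.5, [0.683, -0.738, 0.05], 0]
    - [0.5, [0.683, -0.738, 0.05], 0]
    - [0.5, [0.683, -0.738, 0.05], 0]
    - [0.5, [0.683, -0.738, 0.05], 0]
    - [0.5, [0.683, -0.738, 0.05], 0]
    - [0.5, [0.683, -0.738, 0.05], 0]
    - [0.5, [0.683, -0.738, 0.05], 0]
  newtons: 15

```text
t: 2.1
tcp_pos: [0.5043, 0.048, 0.2028]
eef_rot: [0.0, 0.987, 0.164, 0.0]
contact_force: [-0.0, -0.6, 0.1]
gripper_width: 0.5
gripper_force: 0.0
```

arm_command:
  targets:
    - [0.46, [0, 0, 0], 1]
    - [0.46, [0, 0, 0], 1]
    - [0.46, [0, 0, 0], 1]
    - [0.46, [0, 0, 0], 1]
    - [0.46, [0, 0, 0], 1]
    - [0.46, [0, 0, 0], 1]
    - [0.46, [0, 0, 0], 1]
    - [0.46, [0, 0, 0], 0]
    - [0.46, [0, 0, 0], 0]

```text
t: 3.0
tcp_pos: [0.5037, 0.0466, 0.2028]
eef_rot: [0.0, 0.993, -0.114, 0.0]
contact_force: [-0.1, 0.5, -0.8]
gripper_width: 0.457
gripper_force: 0.0
```

```bash
python3 -c "
from h import *
go([.5035,.047,.118]);print(env.get_state()['gripper_width'],env.get_state()['qpos'].round(2))
cv2.imwrite('pics/s1.png',env.get_image('scene')[120:300,220:480,::-1].repeat(3,0).repeat(3,1))"
```

```text
t 3.0 tcp [0.5037 0.0466 0.2028] yaw x -13.1 units [-0.01 -0.01  2.12] zaxis [ 0. -0. -1.]
0.45676166071707114 [ 0.01  0.35 -0.23  1.94  0.1   0.86 -2.08]
```

arm_command:
  targets:
    - [0.46, [0, 0, 0.16], -1]
    - [0.46, [0, 0, 0.16], -1]
    - [0.46, [0, 0, 0.16], -1]
    - [0.46, [0, 0, 0.16], -1]
    - [0.46, [0, 0, 0.16], -1]
    - [0.46, [0, 0, 0.16], -1]
    - [0.46, [0, 0, 0.16], -1]
    - [0.46, [0, 0, 0.16], -1]
    - [0.46, [0, 0, 0.16], -1]
    - [0.46, [0, 0, 0.16], -1]
    - [0.46, [0, 0, 0.16], -1]
    - [0.46, [0, 0, 0.16], -1]
    - [0.46, [0, 0, 0.16], -1]
    - [0.46, [0, 0, 0], 0]

```text
t: 4.45
tcp_pos: [0.5032, 0.0463, 0.1188]
eef_rot: [-0.0, 0.919, 0.394, -0.001]
contact_force: [-0.7, -0.1, 0.6]
gripper_width: 0.456
gripper_force: 0.0
```

```bash
python3 -c "
from h import *
go([.5035,.047,.118]);print(env.get_state()['contact_force'],env.get_state()['qpos'].round(2))
a=env.get_image('scene')[110:290,220:420];b=env.get_image('top')[150:290,240:400]
cv2.imwrite('pics/s1.png',np.hstack([cv2.resize(a,(400,360)),cv2.resize(b,(400,360))])[:,:,::-1])"
```

```text
t 4.5 tcp [0.5032 0.0463 0.1188] yaw x 46.4 units [ 0.02 -0.01  0.02] zaxis [-0.001  0.    -1.   ]
[-0.67557747 -0.12941802  0.59322019] [ 0.16  0.51 -0.42  1.99  0.31  0.71 -1.22]
```

View pics/s1.png

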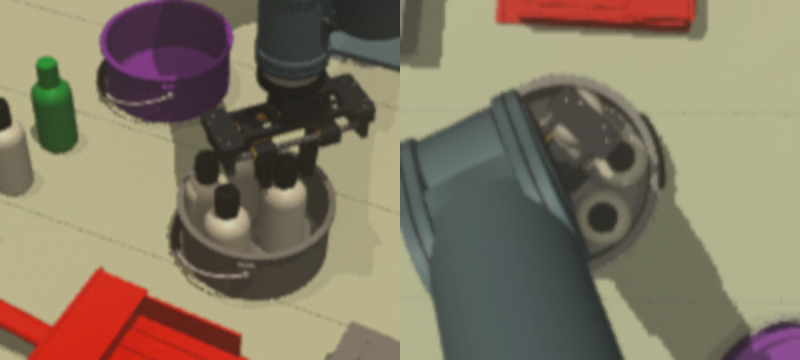

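arm_command:
  targets:
    - [0.2, [0, 0, 0], 0]
    - [0.2, [0, 0, 0], 0]
    - [0.2, [0, 0, 0], 0]
    - [0.2, [0, 0, 0], 0]
    - [0.2, [0, 0, -0.05], 0]
    - [0.2, [0, 0, -0.05], 0]
    - [0.2, [0, 0, -0.05], 0]
  newtons: 15

```text
t: 5.25
tcp_pos: [0.5036, 0.0465, 0.1256]
eef_rot: [-0.0, 0.919, 0.393, -0.0]
contact_force: [0.2, -0.5, 0.3]
gripper_width: 0.312
gripper_force: 15.0
```

```bash
python3 -c "
from h import *
go([.5017,.0732,.125]);s=env.get_state();print(s['contact_force'],s['gripper_width'],s['gripper_force'])"
```

```text
t 5.2 tcp [0.5036 0.0465 0.1256] yaw x 46.3 units [ 0.45 -0.5   0.02] zaxis [-0. -0. -1.]
[ 0.21909861 -0.45436367  0.30534363] 0.3123356510041187 14.998118905350566
```

arm_command:
  targets:
    - [0.2, [0.09, -0.1, 0], 0]
    - [0.2, [0.09, -0.1, 0], 0]
    - [0.2, [0.09, -0.1, 0], 0]
    - [0.2, [0.09, -0.1, 0], 0]
    - [0.2, [0.09, -0.1, 0], 0]
    - [0.2, [0, 0, 0], 0]
    - [0.2, [0, 0, 0.06], 0]
    - [0.2, [0, 0, 0.06], 0]
    - [0.2, [0, 0, 0.05], 0]
    - [0.2, [0, 0, 0.0], 0]
    - [0.46, [0, 0, 0], 0]
    - [0.46, [0, 0, 0], 0]
    - [0.46, [0, 0, -0.2], 0]
    - [0.46, [0, 0, -0.5], 0]
    - [0.46, [0, 0, -0.8], 0]
    - [0.46, [0, 0, -0.8], 0]

```text
t: 6.85
tcp_pos: [0.5011, 0.0733, 0.2118]
eef_rot: [-0.0, 0.919, 0.394, -0.001]
contact_force: [0.1, 0.1, 0.1]
gripper_width: 0.464
gripper_force: 0.0
```

```bash
python3 -c "
from h import *
print('E');d=go([.5687,.3194,.21])"
```

```text
E
t 6.8 tcp [0.5011 0.0733 0.2118] yaw x 46.4 units [ 5.62 -3.02  0.04] zaxis [-0.001  0.    -1.   ]
```

arm_command:
  targets:
    - [0.5, [0.703, -0.378, 0], 0]
    - [0.5, [0.703, -0.378, 0], 0]
    - [0.5, [0.703, -0.378, 0], 0]
    - [0.5, [0.703, -0.378, 0], 0]
    - [0.5, [0.703, -0.378, 0], 0]
    - [0.5, [0.703, -0.378, 0], 0]
    - [0.5, [0.703, -0.378, 0], 0]
    - [0.5, [0.703, -0.378, 0], 0]
    - [0.5, [0, 0, 0], 0]
    - [0.5, [0, 0, 0], 0]

```text
t: 7.85
tcp_pos: [0.5691, 0.3199, 0.2106]
eef_rot: [-0.0, 0.919, 0.394, -0.0]
contact_force: [-0.1, -0.6, 0.6]
gripper_width: 0.503
gripper_force: 0.0
```

```bash
cat > look.py <<'E'
from h import *
import sys
t=env.get_image("top");(c,ax,a),bb=pail(t);P=plane("top",*c,.088);print("pail",P.round(4),np.round(ax,1),bb)
Q=np.array([.5188,.0172])
for s in sys.argv[1:]:
    u=proj("top",[*[float(v) for v in s.split(",")],.132])
    q,st=cap(t,*u);p=plane("top",*q,.132)[:2];d=1e3*(p-Q);print(s,p.round(4),"rel",d.round(1),"r",np.hypot(*d).round(1),"ang",np.degrees(np.arctan2(d[1],d[0])).round(1),st.tolist())
E
python3 look.py .576,.004 .5355,-.0403 .479,-.0244 .5011,.0733; python3 -c "
from h import *
go([.5687,.3194,.114])"
```

```text
pail [0.5186 0.0168 0.088 ] [77.5 79.6] (266, 178, 79, 80)
.576,.004 [0.5743 0.0034] rel [ 55.5 -13.8] r 57.2 ang -14.0 [7, 7, 9, 9, 61]
.5355,-.0403 [ 0.5351 -0.0402] rel [ 16.3 -57.4] r 59.6 ang -74.2 [7, 7, 9, 9, 70]
.479,-.0244 [ 0.4793 -0.0243] rel [-39.5 -41.5] r 57.3 ang -133.5 [7, 7, 9, 9, 68]
.5011,.0733 [0.5015 0.072 ] rel [-17.3  54.8] r 57.5 ang 107.6 [7, 6, 11, 10, 85]
t 7.9 tcp [0.5694 0.3186 0.2106] yaw x 46.3 units [ 0.01 -0.03  2.41] zaxis [-0.    -0.001 -1.   ]
```

arm_command:
  targets:
    - [0.5, [0, 0, 0.6], 0]
    - [0.5, [0, 0, 0.6], 0]
    - [0.5, [0, 0, 0.6], 0]
    - [0.5, [0, 0, 0.4], 0]
    - [0.5, [0, 0, 0.21], 0]
    - [0.5, [0, 0, 0], 0]
    - [0.2, [0, 0, 0], 0]
    - [0.2, [0, 0, 0], 0]
    - [0.2, [0, 0, 0], 0]
    - [0.2, [0, 0, 0], 0]
    - [0.2, [0, 0, -0.2], 0]
    - [0.2, [0, 0, -0.5], 0]
    - [0.2, [0, 0, -0.8], 0]
    - [0.2, [0, 0, -0.8], 0]
    - [0.2, [0, 0, -0.8], 0]
    - [0.2, [0, 0, -0.8], 0]
    - [0.2, [0, 0, -0.4], 0]
    - [0.2, [0, 0, 0], 0]

```text
t: 9.7
tcp_pos: [0.5705, 0.3205, 0.2895]
eef_rot: [-0.0, 0.919, 0.393, 0.002]
contact_force: [0.6, 0.2, -0.4]
gripper_width: 0.314
gripper_force: 15.0
```

```bash
python3 -c "
from h import *
# slot 47 in robot frame
c=np.array([.5188,.0182]);a=np.radians(46.7);p=c+.059*np.array([np.cos(a),np.sin(a)]);print(p)
go([*p,.285]);s=env.get_state();print(s['gripper_width'],s['gripper_force'])"
```

```text
[0.55926328 0.06113859]
t 9.7 tcp [0.5705 0.3205 0.2895] yaw x 46.3 units [-4.88  4.27  0.09] zaxis [ 0.004  0.003 -1.   ]
0.31394105894818014 14.998591197654605
```

arm_command:
  targets:
    - [0.2, [-0.3, 0.26, 0], 0]
    - [0.2, [-0.488, 0.427, 0], 0]
    - [0.2, [-0.488, 0.427, 0], 0]
    - [0.2, [-0.488, 0.427, 0], 0]
    - [0.2, [-0.488, 0.427, 0], 0]
    - [0.2, [-0.488, 0.427, 0], 0]
    - [0.2, [-0.488, 0.427, 0], 0]
    - [0.2, [-0.488, 0.427, 0], 0]
    - [0.2, [-0.488, 0.427, 0], 0]
    - [0.2, [-0.488, 0.427, 0], 0]
    - [0.2, [-0.2, 0.17, 0], 0]
    - [0.2, [0, 0, 0], 0]
    - [0.2, [0, 0, 0], 0]

```text
t: 11.0
tcp_pos: [0.5576, 0.0609, 0.2858]
eef_rot: [-0.001, 0.919, 0.394, -0.0]
contact_force: [-0.2, 0.3, -1.0]
gripper_width: 0.311
gripper_force: 15.0
```

```bash
python3 -c "
from h import *
go([.5593,.0611,.118])
cv2.imwrite('pics/s2.png',cv2.resize(env.get_image('scene')[50:290,220:480],None,fx=2,fy=2)[:,:,::-1])"
```

```text
t 11.0 tcp [0.5576 0.0609 0.2858] yaw x 46.4 units [0.03 0.03 4.2 ] zaxis [-0.001  0.001 -1.   ]
```

View pics/s2.png

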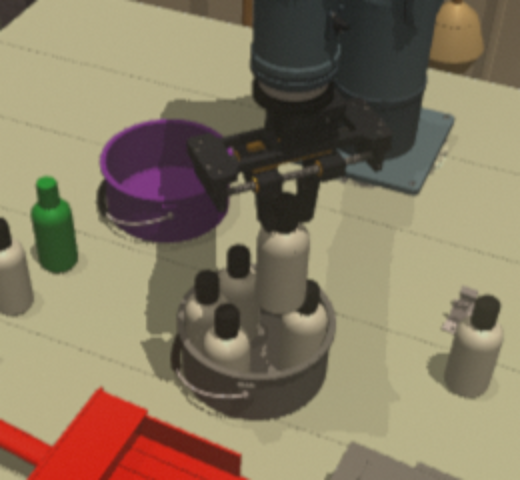

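arm_command:
  targets:
    - [0.2, [0.01, 0.01, 0.5], 0]
    - [0.2, [0.01, 0.01, 0.5], 0]
    - [0.2, [0.01, 0.01, 0.4], 0]
    - [0.2, [0, 0, 0.3], 0]
    - [0.2, [0, 0, 0.3], 0]
    - [0.2, [0, 0, 0.3], 0]
    - [0.2, [0, 0, 0.3], 0]
    - [0.2, [0, 0, 0.3], 0]
    - [0.2, [0, 0, 0.3], 0]
    - [0.2, [0, 0, 0.3], 0]
    - [0.2, [0, 0, 0.3], 0]
    - [0.2, [0, 0, 0.2], 0]
    - [0.2, [0, 0, 0.1], 0]
    - [0.2, [0, 0, 0], 0]

```text
t: 12.45
tcp_pos: [0.5595, 0.0601, 0.1218]
eef_rot: [-0.0, 0.919, 0.394, -0.0]
contact_force: [-0.1, -0.1, -0.6]
gripper_width: 0.313
gripper_force: 15.0
```

Going in freely. Lower the last 4 mm, release, rise.

arm_command:
  targets:
    - [0.2, [0, 0, 0.05], 0]
    - [0.2, [0, 0, 0.05], 0]
    - [0.2, [0, 0, 0], 0]
    - [0.44, [0, 0, 0], 0]
    - [0.44, [0, 0, 0], 0]
    - [0.44, [0, 0, -0.2], 0]
    - [0.44, [0, 0, -0.5], 0]
    - [0.44, [0, 0, -0.8], 0]
    - [0.44, [0, 0, -0.9], 0]
    - [0.44, [0, 0, 0], 0]

```text
t: 13.45
tcp_pos: [0.5627, 0.0609, 0.2195]
eef_rot: [0.001, 0.919, 0.393, 0.004]
contact_force: [0.5, -0.8, -1.1]
gripper_width: 0.441
gripper_force: 0.0
```

```bash
python3 -c "
from h import *
go([.4357,.2701,.21])"
```

```text
t 13.4 tcp [0.5627 0.0609 0.2195] yaw x 46.3 units [ 1.59 -5.91  0.22] zaxis [ 0.009  0.001 -1.   ]
```

arm_command:
  targets:
    - [0.5, [0.2, -0.74, 0], 0]
    - [0.5, [0.2, -0.74, 0], 0]
    - [0.5, [0.2, -0.74, 0], 0]
    - [0.5, [0.2, -0.74, 0], 0]
    - [0.5, [0.2, -0.74, 0], 0]
    - [0.5, [0.2, -0.74, 0], 0]
    - [0.5, [0.2, -0.74, 0], 0]
    - [0.5, [0.2, -0.74, 0.2], 0]
    - [0.5, [0, 0, 0], 0]
    - [0.5, [0, 0, 0], 0]

```text
t: 14.45
tcp_pos: [0.4322, 0.2699, 0.2061]
eef_rot: [0.0, 0.919, 0.394, -0.0]
contact_force: [0.3, -0.6, -0.5]
gripper_width: 0.499
gripper_force: 0.0
```

```bash
python3 look.py .575,.0035 .5355,-.0403 .479,-.0244 .5011,.0723 .559,.060; python3 -c "
from h import *
go([.4357,.2701,.114])"
```

```text
pail [0.5187 0.0167 0.088 ] [77.3 79.5] (266, 179, 79, 78)
.575,.0035 [0.5762 0.0042] rel [ 57.4 -13. ] r 58.9 ang -12.7 [6, 6, 11, 11, 84]
.5355,-.0403 [ 0.5357 -0.04  ] rel [ 16.9 -57.2] r 59.7 ang -73.5 [6, 6, 10, 10, 76]
.479,-.0244 [ 0.4792 -0.0249] rel [-39.6 -42.1] r 57.8 ang -133.3 [7, 7, 10, 10, 77]
.5011,.0723 [0.5016 0.0722] rel [-17.2  55. ] r 57.6 ang 107.4 [5, 6, 12, 10, 89]
.559,.060 [0.5576 0.0581] rel [38.8 40.9] r 56.4 ang 46.5 [7, 7, 11, 11, 86]
t 14.5 tcp [0.4329 0.2691 0.2062] yaw x 46.3 units [0.07 0.03 2.3 ] zaxis [-0.    -0.001 -1.   ]
```

arm_command:
  targets:
    - [0.5, [0.07, 0.03, 0.6], 0]
    - [0.5, [0, 0, 0.6], 0]
    - [0.5, [0, 0, 0.6], 0]
    - [0.5, [0, 0, 0.3], 0]
    - [0.5, [0, 0, 0.2], 0]
    - [0.5, [0, 0, 0], 0]
    - [0.2, [0, 0, 0], 0]
    - [0.2, [0, 0, 0], 0]
    - [0.2, [0, 0, 0], 0]
    - [0.2, [0, 0, 0], 0]
    - [0.2, [0, 0, -0.2], 0]
    - [0.2, [0, 0, -0.5], 0]
    - [0.2, [0, 0, -0.8], 0]
    - [0.2, [0, 0, -0.8], 0]
    - [0.2, [0, 0, -0.8], 0]
    - [0.2, [0, 0, -0.8], 0]
    - [0.2, [0, 0, -0.4], 0]
    - [0.2, [0, 0, 0], 0]
    - [0.2, [0, 0, 0], 0]

```text
t: 16.4
tcp_pos: [0.435, 0.2707, 0.2859]
eef_rot: [0.0, 0.919, 0.394, -0.0]
contact_force: [0.1, -0.1, -0.4]
gripper_width: 0.313
gripper_force: 15.0
```

```bash
python3 -c "
from h import *
go([.4615,.032,.285]);s=env.get_state();print(s['gripper_width'],s['gripper_force'])"
```

```text
t 16.4 tcp [0.435  0.2707 0.2859] yaw x 46.3 units [-3.86  4.6   0.02] zaxis [-0.    -0.001 -1.   ]
0.31317834818099305 14.994814842939377
```

arm_command:
  targets:
    - [0.2, [-0.26, 0.31, 0], 0]
    - [0.2, [-0.4, 0.476, 0], 0]
    - [0.2, [-0.4, 0.476, 0], 0]
    - [0.2, [-0.4, 0.476, 0], 0]
    - [0.2, [-0.4, 0.476, 0], 0]
    - [0.2, [-0.4, 0.476, 0], 0]
    - [0.2, [-0.4, 0.476, 0], 0]
    - [0.2, [-0.4, 0.476, 0], 0]
    - [0.2, [-0.4, 0.476, 0], 0]
    - [0.2, [-0.4, 0.476, 0], 0]
    - [0.2, [0, 0, 0], 0]
    - [0.2, [0, 0, 0], 0]
    - [0.2, [0, 0, 0], 0]

```text
t: 17.7
tcp_pos: [0.4612, 0.0336, 0.2856]
eef_rot: [-0.001, 0.919, 0.394, -0.001]
contact_force: [-0.2, -0.5, -0.7]
gripper_width: 0.313
gripper_force: 15.0
```

```bash
python3 -c "
from h import *
go([.4615,.032,.118])"
```

```text
t 17.7 tcp [0.4612 0.0336 0.2856] yaw x 46.4 units [-0.02  0.04  4.19] zaxis [-0.001  0.001 -1.   ]
```

arm_command:
  targets:
    - [0.2, [-0.02, 0.03, 0.5], 0]
    - [0.2, [0, 0, 0.5], 0]
    - [0.2, [0, 0, 0.4], 0]
    - [0.2, [0, 0, 0.3], 0]
    - [0.2, [0, 0, 0.3], 0]
    - [0.2, [0, 0, 0.3], 0]
    - [0.2, [0, 0, 0.3], 0]
    - [0.2, [0, 0, 0.3], 0]
    - [0.2, [0, 0, 0.3], 0]
    - [0.2, [0, 0, 0.3], 0]
    - [0.2, [0, 0, 0.3], 0]
    - [0.2, [0, 0, 0.2], 0]
    - [0.2, [0, 0, 0.1], 0]
    - [0.2, [0, 0, 0], 0]

```text
t: 19.1
tcp_pos: [0.462, 0.0311, 0.1219]
eef_rot: [-0.0, 0.919, 0.394, -0.0]
contact_force: [0.0, 0.2, -0.9]
gripper_width: 0.312
gripper_force: 15.0
```

arm_command:
  targets:
    - [0.2, [0, 0, 0.05], 0]
    - [0.2, [0, 0, 0.05], 0]
    - [0.2, [0, 0, 0], 0]
    - [0.44, [0, 0, 0], 0]
    - [0.44, [0, 0, 0], 0]
    - [0.44, [0, 0, -0.2], 0]
    - [0.44, [0, 0, -0.5], 0]
    - [0.44, [0, 0, -0.8], 0]
    - [0.44, [0, 0, -0.8], 0]
    - [0.44, [0, 0, 0], 0]

```text
t: 20.1
tcp_pos: [0.4646, 0.0316, 0.2144]
eef_rot: [0.001, 0.919, 0.393, 0.003]
contact_force: [-0.7, -0.1, -0.1]
gripper_width: 0.441
gripper_force: 0.0
```

```bash
python3 -c "
from h import *
go([.5544,-.3246,.21])"
```

```text
t 20.1 tcp [0.4646 0.0316 0.2144] yaw x 46.3 units [-4.89  7.77  0.12] zaxis [ 0.007  0.    -1.   ]
```

arm_command:
  targets:
    - [0.5, [-0.489, 0.777, 0.01], 0]
    - [0.5, [-0.489, 0.777, 0.01], 0]
    - [0.5, [-0.489, 0.777, 0.01], 0]
    - [0.5, [-0.489, 0.777, 0.01], 0]
    - [0.5, [-0.489, 0.777, 0.01], 0]
    - [0.5, [-0.489, 0.777, 0.01], 0]
    - [0.5, [-0.489, 0.777, 0.01], 0]
    - [0.5, [-0.489, 0.777, 0.01], 0]
    - [0.5, [-0.489, 0.777, 0.01], 0]
    - [0.5, [-0.489, 0.777, 0.01], 0]
    - [0.5, [0, 0, 0], 0]
    - [0.5, [0, 0, 0], 0]

```text
t: 21.3
tcp_pos: [0.5513, -0.3251, 0.2055]
eef_rot: [-0.001, 0.92, 0.393, -0.0]
contact_force: [0.0, 1.0, 0.5]
gripper_width: 0.499
gripper_force: 0.0
```

```bash
python3 look.py .576,.004 .5355,-.0403 .479,-.0244 .5015,.0722 .5576,.058 .461,.031; python3 -c "
from h import *
go([.5544,-.3246,.114])
t=env.get_image('top')
q,st=cap(t,446,205);print(q,st)
cv2.imwrite('pics/t3.png',cv2.resize(t[165:275,255:475],None,fx=3.6,fy=3.6,interpolation=cv2.INTER_CUBIC)[:,:,::-1])"
```

```text
pail [0.5188 0.0167 0.088 ] [77.4 79.5] (266, 178, 79, 79)
.576,.004 [0.5763 0.0044] rel [ 57.5 -12.8] r 58.9 ang -12.5 [6, 6, 10, 10, 80]
.5355,-.0403 [ 0.5358 -0.0402] rel [ 17.  -57.4] r 59.8 ang -73.5 [7, 6, 9, 10, 75]
.479,-.0244 [ 0.479  -0.0247] rel [-39.8 -41.9] r 57.8 ang -133.6 [7, 7, 10, 10, 72]
.5015,.0722 [0.5012 0.0716] rel [-17.6  54.4] r 57.2 ang 108.0 [6, 7, 11, 10, 81]
.5576,.058 [0.5574 0.0579] rel [38.6 40.7] r 56.1 ang 46.5 [6, 7, 11, 10, 83]
.461,.031 [0.4617 0.0285] rel [-57.1  11.3] r 58.2 ang 168.8 [7, 6, 11, 10, 80]
t 21.4 tcp [ 0.5516 -0.3238  0.2057] yaw x 46.4 units [0.03 0.07 2.29] zaxis [-0.001  0.001 -1.   ]
[448.50714286 208.21071429] [  0   5  23  18 280]
```

View pics/t3.png

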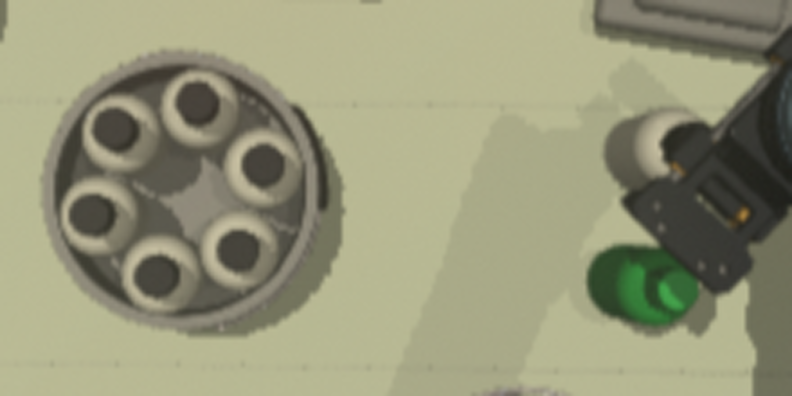

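arm_command:
  targets:
    - [0.5, [0.03, 0.07, 0.6], 0]
    - [0.5, [0, 0, 0.6], 0]
    - [0.5, [0, 0, 0.6], 0]
    - [0.5, [0, 0, 0.3], 0]
    - [0.5, [0, 0, 0.2], 0]
    - [0.5, [0, 0, 0], 0]
    - [0.2, [0, 0, 0], 0]
    - [0.2, [0, 0, 0], 0]
    - [0.2, [0, 0, 0], 0]
    - [0.2, [0, 0, 0], 0]
    - [0.2, [0, 0, -0.2], 0]
    - [0.2, [0, 0, -0.5], 0]
    - [0.2, [0, 0, -0.8], 0]
    - [0.2, [0, 0, -0.8], 0]
    - [0.2, [0, 0, -0.8], 0]
    - [0.2, [0, 0, -0.8], 0]
    - [0.2, [0, 0, -0.4], 0]
    - [0.2, [0, 0, 0], 0]
    - [0.2, [0, 0, 0], 0]

```text
t: 23.3
tcp_pos: [0.5543, -0.3259, 0.2858]
eef_rot: [-0.0, 0.919, 0.393, -0.0]
contact_force: [-0.4, 0.1, -0.2]
gripper_width: 0.317
gripper_force: 15.0
```

```bash
python3 -c "
from h import *
go([.519,.018,.285]);s=env.get_state();print(s['gripper_width'],s['gripper_force'])"
```

```text
t 23.3 tcp [ 0.5543 -0.3259  0.2858] yaw x 46.3 units [ 5.61 -6.58  0.02] zaxis [-0.001  0.    -1.   ]
0.3167196907601521 14.979738767724484
```

arm_command:
  targets:
    - [0.2, [0.2, -0.24, 0], 0]
    - [0.2, [0.4, -0.46, 0], 0]
    - [0.2, [0.42, -0.49, 0], 0]
    - [0.2, [0.42, -0.49, 0], 0]
    - [0.2, [0.42, -0.49, 0], 0]
    - [0.2, [0.42, -0.49, 0], 0]
    - [0.2, [0.42, -0.49, 0], 0]
    - [0.2, [0.42, -0.49, 0], 0]
    - [0.2, [0.42, -0.49, 0], 0]
    - [0.2, [0.42, -0.49, 0], 0]
    - [0.2, [0.42, -0.49, 0], 0]
    - [0.2, [0.42, -0.49, 0], 0]
    - [0.2, [0.42, -0.49, 0], 0]
    - [0.2, [0.39, -0.49, 0], 0]
    - [0.2, [0, 0, 0], 0]
    - [0.2, [0, 0, 0], 0]
    - [0.2, [0, 0, 0], 0]

```text
t: 25.0
tcp_pos: [0.5188, 0.017, 0.2857]
eef_rot: [0.0, 0.92, 0.393, -0.001]
contact_force: [0.3, -0.2, -0.1]
gripper_width: 0.312
gripper_force: 15.0
```

```bash
python3 -c "
from h import *
go([.519,.018,.118])"
```

```text
t 25.0 tcp [0.5188 0.017  0.2857] yaw x 46.3 units [ 0.03 -0.01  4.19] zaxis [-0.001 -0.001 -1.   ]
```

arm_command:
  targets:
    - [0.2, [0.03, -0.01, 0.3], 0]
    - [0.2, [0, 0, 0.3], 0]
    - [0.2, [0, 0, 0.3], 0]
    - [0.2, [0, 0, 0.2], 0]
    - [0.2, [0, 0, 0.2], 0]
    - [0.2, [0, 0, 0.2], 0]
    - [0.2, [0, 0, 0.2], 0]
    - [0.2, [0, 0, 0.2], 0]
    - [0.2, [0, 0, 0.2], 0]
    - [0.2, [0, 0, 0.2], 0]
    - [0.2, [0, 0, 0.2], 0]
    - [0.2, [0, 0, 0], 0]

```text
t: 26.2
tcp_pos: [0.519, 0.019, 0.1851]
eef_rot: [-0.0, 0.919, 0.394, -0.001]
contact_force: [-0.7, -0.3, -1.0]
gripper_width: 0.311
gripper_force: 15.0
```

```bash
python3 -c "
from h import *
go([.519,.018,.118]);print(env.get_state()['contact_force'])
cv2.imwrite('pics/s4.png',cv2.resize(env.get_image('scene')[80:280,260:440],None,fx=3,fy=3,interpolation=cv2.INTER_CUBIC)[:,:,::-1])"
```

```text
t 26.2 tcp [0.519  0.019  0.1851] yaw x 46.3 units [-0.02  0.02  1.68] zaxis [-0.002 -0.    -1.   ]
[-0.6645913  -0.28988799 -0.95629262]
```

View pics/s4.png

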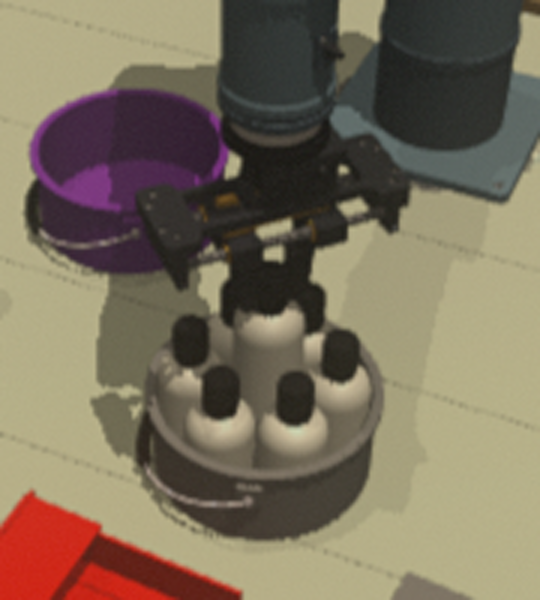

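The middle bottle is entering the hole upright (its cap at about (270,280) in the crop) and the ring bottles stand upright. Continue down.

arm_command:
  targets:
    - [0.2, [0, 0, 0.15], 0]
    - [0.2, [0, 0, 0.15], 0]
    - [0.2, [0, 0, 0.15], 0]
    - [0.2, [0, 0, 0.15], 0]
    - [0.2, [0, 0, 0.15], 0]
    - [0.2, [0, 0, 0.15], 0]
    - [0.2, [0, 0, 0.15], 0]
    - [0.2, [0, 0, 0.15], 0]
    - [0.2, [0, 0, 0.15], 0]
    - [0.2, [0, 0, 0.15], 0]
    - [0.2, [0, 0, 0.06], 0]
    - [0.2, [0, 0, 0], 0]

```text
t: 27.45
tcp_pos: [0.5195, 0.0192, 0.1235]
eef_rot: [-0.0, 0.919, 0.394, -0.0]
contact_force: [-0.5, -0.2, -0.2]
gripper_width: 0.314
gripper_force: 15.0
```

arm_command:
  targets:
    - [0.2, [0, 0, 0.05], 0]
    - [0.2, [0, 0, 0.05], 0]
    - [0.2, [0, 0, 0.03], 0]
    - [0.2, [0, 0, 0], 0]
    - [0.42, [0, 0, 0], 0]
    - [0.42, [0, 0, 0], 0]
    - [0.42, [0, 0, -0.1], 0]
    - [0.42, [0, 0, -0.3], 0]
    - [0.42, [0, 0, -0.6], 0]
    - [0.42, [0, 0, -0.8], 0]
    - [0.42, [0, 0, -0.8], 0]
    - [0.42, [0, 0, 0], 0]

```text
t: 28.65
tcp_pos: [0.5226, 0.0196, 0.2277]
eef_rot: [0.001, 0.919, 0.393, 0.004]
contact_force: [0.3, 0.2, -0.4]
gripper_width: 0.42
gripper_force: 0.0
```

arm_command:
  targets:
    - [0.42, [-0.4, 0.5, 0], 0]
    - [0.42, [-0.5, 0.6, 0], 0]
    - [0.42, [-0.5, 0.6, 0], 0]
    - [0.42, [-0.5, 0.6, 0], 0]
    - [0.42, [-0.5, 0.6, 0], 0]
    - [0.42, [-0.5, 0.6, 0], 0]
    - [0.42, [-0.5, 0.6, 0], 0]
    - [0.42, [0, 0, 0], 0]
    - [0.42, [0, 0, 0], 0]
    - [0.42, [0, 0, 0], 0]

```text
t: 29.65
tcp_pos: [0.5445, -0.191, 0.2226]
eef_rot: [-0.0, 0.919, 0.394, 0.0]
contact_force: [0.2, 0.4, -0.0]
gripper_width: 0.417
gripper_force: 0.0
```

```bash
python3 look.py .576,.004 .5355,-.0403 .479,-.0244 .5015,.0722 .5576,.058 .461,.0295 .5186,.0165; python3 -c "
from h import *
a=env.get_image('scene')[130:280,280:420];b=env.get_image('top')[170:265,260:355]
cv2.imwrite('pics/s5.png',np.hstack([cv2.resize(a,(400,400)),cv2.resize(b,(400,400))])[:,:,::-1])
s=env.get_image('scene')
for p in [(.576,.004),(.5355,-.0403),(.479,-.0244),(.5015,.0722),(.5576,.058),(.461,.0295),(.5186,.0165)]:
    u=proj('top',[*p,.132]);t=env.get_image('top');q,_=cap(t,*u);r,st=cap(s,*proj('scene',[*p,.131]),thr=60,r=12);x,e=tri(q,r);print(x.round(4),round(e*1e3,1),st[4])"
```

```text
pail [0.5188 0.0167 0.088 ] [77.2 79.5] (266, 178, 79, 79)
.576,.004 [0.5761 0.0041] rel [ 57.3 -13.1] r 58.8 ang -12.9 [6, 6, 11, 11, 85]
.5355,-.0403 [ 0.5357 -0.0401] rel [ 16.9 -57.3] r 59.8 ang -73.5 [6, 6, 11, 11, 80]
.479,-.0244 [ 0.4791 -0.0249] rel [-39.7 -42.1] r 57.9 ang -133.3 [7, 7, 10, 10, 79]
.5015,.0722 [0.5016 0.0719] rel [-17.2  54.7] r 57.3 ang 107.4 [6, 7, 11, 10, 86]
.5576,.058 [0.5579 0.0584] rel [39.1 41.2] r 56.8 ang 46.4 [6, 6, 11, 11, 89]
.461,.0295 [0.4618 0.0286] rel [-57.   11.4] r 58.2 ang 168.7 [7, 6, 11, 10, 86]
.5186,.0165 [0.5183 0.0192] rel [-0.5  2. ] r 2.1 ang 104.6 [5, 6, 11, 10, 80]
[0.576  0.0051 0.1286] 1.9 157
[ 0.5357 -0.0393  0.1295] 1.6 151
[ 0.4786 -0.0238  0.1288] 1.8 142
[0.5008 0.0738 0.1284] 3.2 149
[0.5576 0.0595 0.1283] 2.0 155
[0.4611 0.0298 0.1293] 2.3 136
[0.5182 0.0204 0.1291] 2.1 152
```

View pics/s5.png

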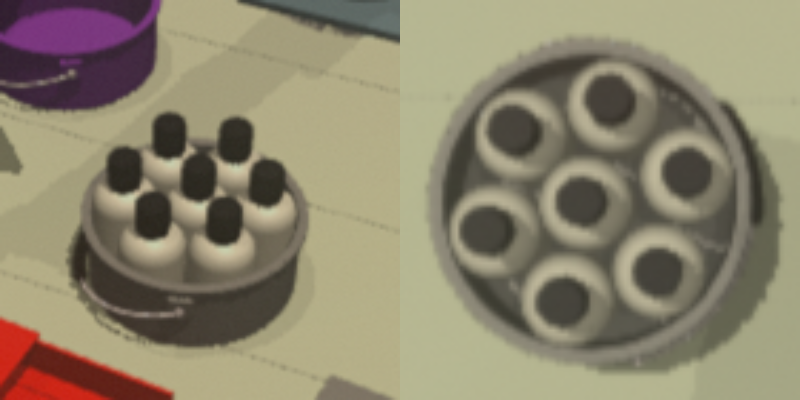

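All seven caps sit at the same height (0.128–0.130 m). The middle bottle is about 2 mm off the pail's axis and the ring bottles are 57–60 mm from it. The pail has not moved and the arm is clear, so I'm handing in.

```bash
python3 -c "
from station import env
print(env.hand_in())"
```

```text
the job is handed in; nothing more can be done
None
```

I packed all seven bottles into the grey pail and handed the job in at about 30 s. They stand upright, one in the middle about 2 mm off the pail's axis and six round it. The pail had not moved, and the hand-in returned no verdict.

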